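Latch two cartridges and switch on their channels

TASK

Two cartridges stand proud in the columns of the sample feeder: press each one down, without forcing it, until it latches and stays down when let go. Then switch the toggle straight in front of each of these two cartridges fully over to on, leaving the toggles of the three capped columns off all the time. Do not disturb the glassware and other things about.

Things in the scene. Friction and masses are not known exactly. Their poses are not given: they have to be found in the camera images.
- unit: Sample feeder, a fixed light grey housing 250 wide (y), 110 deep, 200 high. Origin on the bench under the middle of its upright front face; x to its back, y left seen from the robot, z up. Five columns open in its top at x = +28 mm. In front (x -85 to 0) a panel with five switches slopes up to it, 35 degrees from level, its surface at z = 75 + 0.70 x (mm).
- cart_a: White square cartridge, 14x14x110 mm, 40 g, in one of the columns; origin at the middle of its underside. Its flat top starts 34 mm above the housing. Pressed, its spring resists with 4 N, rising to 15 N at the bottom stop, 24 mm down; a hidden catch snaps in after 15 to 21 mm (varies). Latched, it stays 13 to 19 mm proud, else it springs up. More than 40 N is too much.
- cart_b: A second cartridge just like cart_a, in another column, which may be the next one. The three other columns are closed with flat dark grey dust caps, 20x20x3 mm, on the housing's top.
- col0 (a point): Centre of the mouth of column 0 (0 leftmost to 4 rightmost seen from the robot), 17x17 mm, at the height of the housing's top (200 mm). The columns stand 24 mm apart along the unit's y.
- col1 (a point): Centre of the mouth of column 1 (0 leftmost to 4 rightmost seen from the robot), 17x17 mm, at the height of the housing's top (200 mm). The columns stand 24 mm apart along the unit's y.
- col2 (a point): Centre of the mouth of column 2 (0 leftmost to 4 rightmost seen from the robot), 17x17 mm, at the height of the housing's top (200 mm). The columns stand 24 mm apart along the unit's y.
- col3 (a point): Centre of the mouth of column 3 (0 leftmost to 4 rightmost seen from the robot), 17x17 mm, at the height of the housing's top (200 mm). The columns stand 24 mm apart along the unit's y.
- col4 (a point): Centre of the mouth of column 4 (0 leftmost to 4 rightmost seen from the robot), 17x17 mm, at the height of the housing's top (200 mm). The columns stand 24 mm apart along the unit's y.
- tip0 (a point): Centre of the round tip (7 mm) of switch 0's lever, straight in front of column 0. A brow of the housing (x -30 to 0, heights 175 to 200 mm) hangs over the back of the panel, so an upright gripper does not get at the switches: lean it 25 to 45 degrees, its body back towards the robot, about square to the panel.
- tip1 (a point): Centre of the round tip (7 mm) of switch 1's lever, straight in front of column 1. A brow of the housing (x -30 to 0, heights 175 to 200 mm) hangs over the back of the panel, so an upright gripper does not get at the switches: lean it 25 to 45 degrees, its body back towards the robot, about square to the panel.
- tip2 (a point): Centre of the round tip (7 mm) of switch 2's lever, straight in front of column 2. A brow of the housing (x -30 to 0, heights 175 to 200 mm) hangs over the back of the panel, so an upright gripper does not get at the switches: lean it 25 to 45 degrees, its body back towards the robot, about square to the panel.
- tip3 (a point): Centre of the round tip (7 mm) of switch 3's lever, straight in front of column 3. A brow of the housing (x -30 to 0, heights 175 to 200 mm) hangs over the back of the panel, so an upright gripper does not get at the switches: lean it 25 to 45 degrees, its body back towards the robot, about square to the panel.
- tip4 (a point): Centre of the round tip (7 mm) of switch 4's lever, straight in front of column 4. A brow of the housing (x -30 to 0, heights 175 to 200 mm) hangs over the back of the panel, so an upright gripper does not get at the switches: lean it 25 to 45 degrees, its body back towards the robot, about square to the panel.
- sw0 (a joint): Angle of switch 0: 0 = off, the lever leaning down the slope to the robot; 0.9 rad = on, leaning up the slope to the housing. Black bat lever, 5 mm thick, 26 mm from its pivot (x = -25 mm, in the panel's surface) to its tip's centre. Stiff: it takes about 3 N at the tip (more nearer the pivot), stays where it is left, and must go fully over to its stop.
- sw1 (a joint): Angle of switch 1: 0 = off, the lever leaning down the slope to the robot; 0.9 rad = on, leaning up the slope to the housing. Black bat lever, 5 mm thick, 26 mm from its pivot (x = -25 mm, in the panel's surface) to its tip's centre. Stiff: it takes about 3 N at the tip (more nearer the pivot), stays where it is left, and must go fully over to its stop.
- sw2 (a joint): Angle of switch 2: 0 = off, the lever leaning down the slope to the robot; 0.9 rad = on, leaning up the slope to the housing. Black bat lever, 5 mm thick, 26 mm from its pivot (x = -25 mm, in the panel's surface) to its tip's centre. Stiff: it takes about 3 N at the tip (more nearer the pivot), stays where it is left, and must go fully over to its stop.
- sw3 (a joint): Angle of switch 3: 0 = off, the lever leaning down the slope to the robot; 0.9 rad = on, leaning up the slope to the housing. Black bat lever, 5 mm thick, 26 mm from its pivot (x = -25 mm, in the panel's surface) to its tip's centre. Stiff: it takes about 3 N at the tip (more nearer the pivot), stays where it is left, and must go fully over to its stop.
- sw4 (a joint): Angle of switch 4: 0 = off, the lever leaning down the slope to the robot; 0.9 rad = on, leaning up the slope to the housing. Black bat lever, 5 mm thick, 26 mm from its pivot (x = -25 mm, in the panel's surface) to its tip's centre. Stiff: it takes about 3 N at the tip (more nearer the pivot), stays where it is left, and must go fully over to its stop.
- vial: Small capped amber vial, 26 mm across, 45 high, standing on the housing's top left of the columns. A bystander; origin at its underside.
- beaker: Glass beaker, 68 mm across, 90 high, on the bench right of the feeder. A bystander; origin at its underside.
- amber: Amber bottle, 72 mm across, 170 high, on the bench left of the feeder. A bystander; origin at its underside.
- spare: A spare cartridge lying on the bench in front of the feeder; not to be used. A bystander; origin at its underside.
- wash: White wash bottle, 64 mm across, 170 high, on the left of the bench. A bystander; origin at its underside.
- spatula: Steel spatula, 200 mm, lying on the right of the bench. A bystander; origin at its underside.

How it is judged:
By the outcome, as a careful person would: the job done as asked, in the order asked, and still so for the second after the job is handed in, with the robot touching nothing.
It also fails if it takes over 51 s, if anything falls off the work surface, if the arm or the gripper's body presses on something with over 40 N, if the wrist force passes 120 N, or if a joint passes its speed limit or range.

ROBOT

A 6-joint arm with a two-finger parallel gripper is mounted at the origin on the work surface. World frame = base frame: x ahead of the robot, y to its left, z up, the work surface at z = 0. Lengths are in mm, angles in rad, forces in N, time in s.
With the tool pointing down it reaches from about 200 to 875 mm from the base axis. Payload 3.4 kg.
Tool frame: the origin (TCP) lies at the very end of the fingers, on their centre line; the grasp point (between the pads) lies 19 mm behind it; z points along the fingers, y is the direction in which the jaws open and shut (so a half turn about z gives the same grasp; the last joint's range is limited). The gripper opens to 94 mm and grips with 3 to 60 N. Pads are 16 mm wide; open, the fingers measure 119 mm over their backs; the gripper's body (75 mm by 177 mm) begins 78 mm behind the grasp point.
Start: joints at [1.199, 0.276, 1.505, -0, 1.361, -0.121], TCP at [142.719, 557.043, 205.493] pointing down, gripper open.
Joint ranges: [-2.89, 2.89], [-0.75, 2.08], [0.22, 2.7], [-1.18, 4.32], [0.11, 2.71], [-2.7, 2.7]. Speed limits (rad/s): [2.57, 2.57, 3.14, 3.14, 3.14, 3.14].

INTERFACE

Orientations are given as a unit quaternion [x, y, z, w].
In Python, from cell import robot gives the robot as it stands. The module is installed in compiled form; this text tells all that it offers.
- The arm moves only by the tool jog_arm, never from a script. Its argument "commands" is one flat list of numbers, 7 for each row, row after row: the shift along the tool's x, y, z in mm, then the turn, a rotation vector about the tool's x, y, z in degrees, then the opening in per cent of the stroke, from 0 (shut) to 100 (fully open). A call has 1 to 12 rows; each row is the pose to reach, as a shift and turn from the pose measured when the call began, along the tool's axes at that moment; what a row does not reach only later rows make up. A row lasts 1/10 s, in which the tool goes at most 50 mm and 8.59 degrees, less where a joint would pass 70% of its speed; a pose out of reach is approached as far as the arm can. A call with a gripper value outside its range is refused whole. The fingers move at their own pace and stop on an object; the grip force is fixed at half the most. Time passes only in rows, so rows that repeat a pose let the fingers close. It gives the time, the measured TCP pose, the force and the opening at its end, in the units of the state.
- robot.sense(): the state, without advancing time (a new reading comes with each control period).
- robot.grab_frame(name): name is "scene" or "top"; returns a dict with "image" (480x640x3 uint8, blue, green, red), "fx", "fy", "cx", "cy" (pixels), "view" (4x4, takes a point from world to camera coordinates). Camera axes: x right, y down, z forward; pixel columns grow to the right and rows downward; lengths in mm; the calibration is good to about 2 mm. A picture is of the moment at which its call begins. There is no depth.
- robot.sign_off(): hands the job in, once; it reports no verdict.
Trained networks look in a picture, given as the dict that the camera call returned (one of the last four; its "shot" number tells which), for a name from the list of things; names that differ only in an ending like _2 or _b are one class to them, and where a whole thing is asked for, a point or a joint stands for the part that bears it (a point fixed in the world has none). Each returns a list of dicts, best first, with "conf" (0 to 1); they miss things now and then, are a little off and sometimes report something else, mostly with a low value. They report only what shows in the picture. A call takes as long as a camera call.
- robot.recognise(name, picture): "location" ([x, y, z] in mm, in world coordinates, good to about 4 mm: the middle of the surface that is visible of it).
- robot.trace(name, picture): "pixels" (480x640 bool, what is visible of it).
- robot.place_of(name, picture): "location" ([x, y, z] in mm, in world coordinates, good to about 4 mm: a listed point, or the origin of a listed thing).
The state is a dict: "time_s": time; "qpos": joint angles; "joint_vel": joint speeds; "joint_torque": joint torques, N m; "ee_pos": TCP position; "orientation": TCP orientation; "contact_force": force on the tool from outside, world axes, zero at the start; "ft_torque": the same for the moment, N m; "gripper_width": opening from 0.0 (shut) to 1.0 (fully open).
Only numpy, scipy, OpenCV 4.12 (cv2) and the standard library are available. Lean on these libraries where they do the work, as an engineer would, in place of code of your own. Each camera call takes 0.05 s, during which the arm holds its last target.

## Working session

There is one attempt and no reset: what is moved stays moved. The work goes in short steps, Python scripts to look and compute and a tool call to move; the robot and the scene stay as the last step left them, time stands still between calls to the robot, and variables do not carry over. Pictures are saved under pics/ and viewed, and the job is handed in when it is done.

Besides the shell and the picture viewer there is one more tool, called after "Emit:" by a JSON object that holds its "api" and its "payload". jog_arm: Moves the arm, as the interface text tells. Its arguments: {"type":"object","properties":{"commands":{"type":"array"}},"required":["commands"]}

```bash
mkdir -p pics; ls; python3 - <<'E'
from cell import robot
import cv2
for n in ["scene","top"]:
    f=robot.grab_frame(n); cv2.imwrite(f"pics/{n}0.png",f["image"])
    print(n,f["fx"],f["cx"],f["cy"],f["view"].round(3).tolist() if hasattr(f["view"],'round') else f["view"],f["shot"])
    for k in ["unit","cart_a","col0","col1","col2","col3","col4","tip0","tip1","tip2","tip3","tip4","vial","beaker","amber","spare","wash"]:
        print(k,[([round(x) for x in d["location"]],round(d["conf"],2)) for d in robot.place_of(k,f)][:4])
s=robot.sense();print(s)
E
```

```text
pics
scene 588.9435088531619 315.2670046840418 231.1340816473018 [[0.026, 1.0, 0.008, 3.98], [0.913, -0.021, -0.407, -459.586], [-0.406, 0.017, -0.914, 1684.835], [0.0, 0.0, 0.0, 1.0]] 1
unit []
cart_a [([556, -95, 122], 0.66), ([569, -56, 122], 0.41), ([558, -104, 199], 0.2)]
col0 [([565, -80, 200], 0.96), ([558, -100, 199], 0.95), ([576, -30, 201], 0.93), ([570, -52, 200], 0.75)]
col1 [([565, -80, 200], 0.96), ([558, -100, 199], 0.95), ([576, -30, 201], 0.93), ([570, -52, 200], 0.75)]
col2 [([565, -80, 200], 0.96), ([558, -100, 199], 0.95), ([576, -30, 201], 0.93), ([570, -52, 200], 0.75)]
col3 [([565, -80, 200], 0.96), ([558, -100, 199], 0.95), ([576, -30, 201], 0.93), ([570, -52, 200], 0.75)]
col4 [([565, -80, 200], 0.96), ([558, -100, 199], 0.95), ([576, -30, 201], 0.93), ([570, -52, 200], 0.75)]
tip0 []
tip1 []
tip2 []
tip3 []
tip4 []
vial [([636, 10, 200], 0.76)]
beaker [([532, -256, 1], 0.96)]
amber [([646, 96, -1], 0.76)]
spare [([359, -74, 2], 0.64)]
wash [([344, 468, -2], 0.64), ([565, -81, 200], 0.22)]
top 504.7919408670055 310.92938353658496 247.62759735897285 [[-0.019, 
[... 985 characters left out ...]
, 0.63)]
{'time_s': 1.8, 'qpos': array([ 1.19898404e+00,  2.75916771e-01,  1.50489233e+00,  1.66016763e-05,
        1.36067571e+00, -1.20983027e-01]), 'joint_vel': array([ 0.00123769, -0.00022441, -0.0001673 , -0.00085286, -0.00206855,
        0.00020646]), 'joint_torque': array([-9.67415581e-04, -4.04455411e+01, -2.37493801e+01,  6.98186341e-02,
        2.48547737e-02, -1.94762333e-05]), 'ee_pos': array([142.7273256 , 557.05663524, 205.48650147]), 'orientation': array([1.25087834e-01, 9.92145670e-01, 5.42712630e-05, 5.27847557e-06]), 'contact_force': array([ 0.30240985, -0.96380222, -0.25455005]), 'ft_torque': array([0.0346585 , 0.02543621, 0.03727917]), 'gripper_width': 0.9956654910567142}
```

View pics/scene0.png

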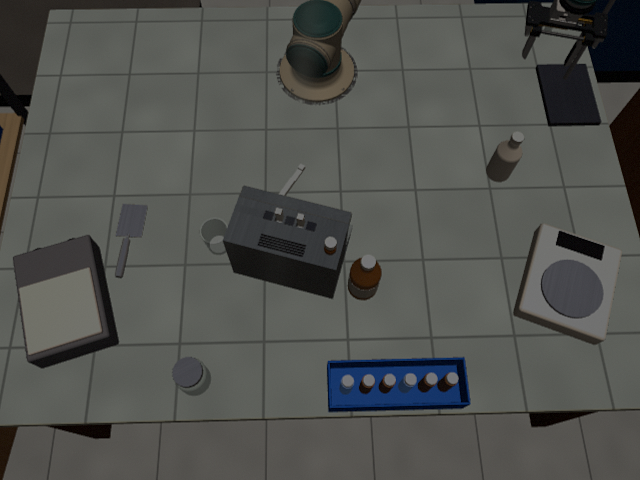

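View pics/top0.png

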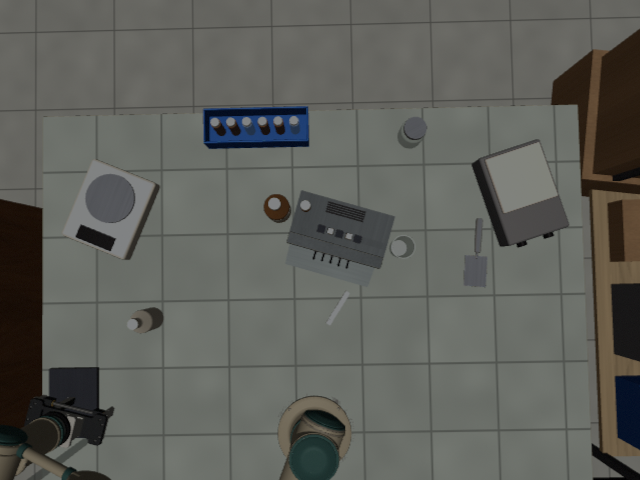

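```bash
python3 - <<'E'
import cv2,numpy as np
t=cv2.imread("pics/top0.png");s=cv2.imread("pics/scene0.png")
a=cv2.resize(t[180:295,280:400],None,fx=5,fy=5,interpolation=cv2.INTER_CUBIC)
b=cv2.resize(s[180:300,215:360],None,fx=5,fy=5,interpolation=cv2.INTER_CUBIC)
g=lambda i:np.clip(i.astype(float)*1.6,0,255).astype(np.uint8)
cv2.imwrite("pics/tz.png",g(a));cv2.imwrite("pics/sz.png",g(b))
E
```

```text
(no output)
```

View pics/tz.png

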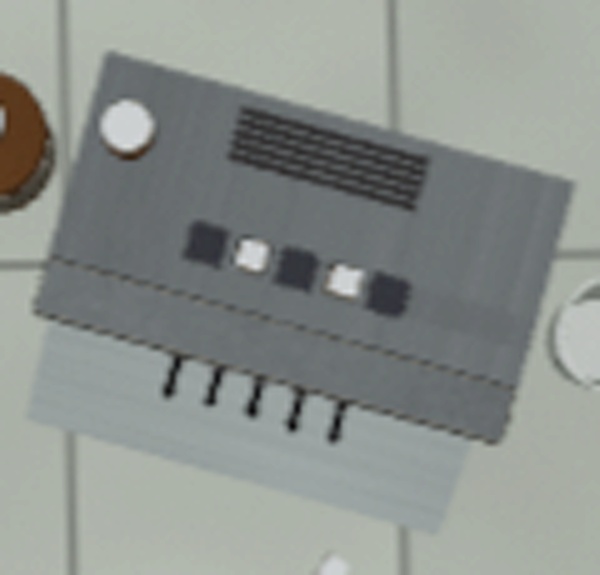

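View pics/sz.png

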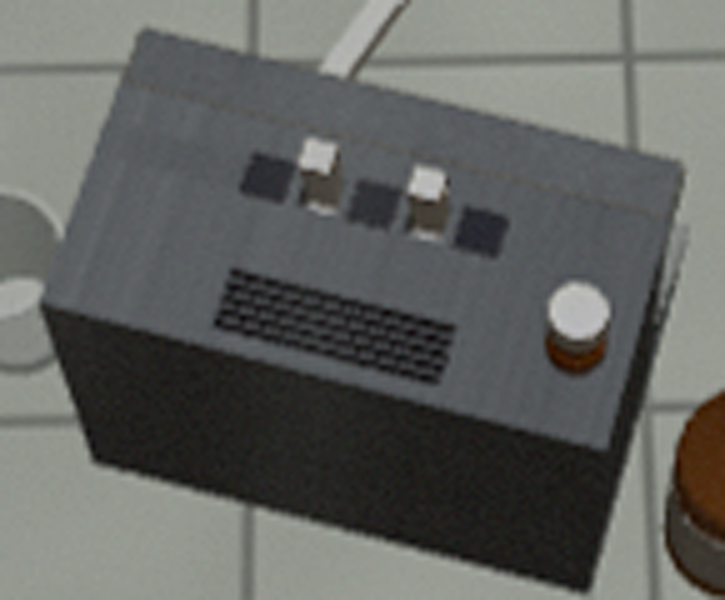

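```bash
cat > h.py <<'E'
import numpy as np, cv2
from scipy.spatial.transform import Rotation as R
from scipy.optimize import least_squares
CAM={}
def proj(f,P):
    P=np.atleast_2d(P); V=np.array(f["view"]); c=P@V[:3,:3].T+V[:3,3]
    return np.c_[f["fx"]*c[:,0]/c[:,2]+f["cx"], f["fy"]*c[:,1]/c[:,2]+f["cy"]]
def u2w(u,P):
    P=np.atleast_2d(P).astype(float); c,s=np.cos(u[2]),np.sin(u[2])
    return np.c_[u[0]+c*P[:,0]-s*P[:,1], u[1]+s*P[:,0]+c*P[:,1], P[:,2]]
E
python3 - <<'E'
from h import *
from cell import robot
ft=robot.grab_frame("top"); fs=robot.grab_frame("scene")
T=[((110,125,200),(109,52)),((110,-125,200),(574,182)),((-30,-125,200),(500,443)),((-30,125,200),(33,313)),
((-85,125,15.5),(25,418)),((-85,-125,15.5),(437,532)),((28,48,203),(207,244)),((28,24,234),(252,255)),((28,0,203),(297,269)),((28,-24,234),(346,281)),((28,-48,203),(388,295))]
S=[((110,-125,200),(43,302)),((110,125,200),(605,447)),((-30,125,200),(683,162)),((-30,-125,200),(143,28)),((110,-125,0),(95,462)),((110,125,0),(588,593)),((28,-24,234),(318,155)),((28,24,234),(428,181)),((28,-48,203),(265,177)),((28,0,203),(374,204)),((28,48,203),(481,232))]
def conv(L,o): return np.array([a for a,_ in L],float),(np.array([b for _,b in L],float)+.5)/5-.5+o
TP,Tp=conv(T,(280,180));SP,Sp=conv(S,(215,180))
def res(u,which="ts"):
    r=[]
    if 't' in which: r.append((proj(ft,u2w(u,TP))-Tp).ravel())
    if 's' in which: r.append((proj(fs,u2w(u,SP))-Sp).ravel())
    return np.concatenate(r)
for w in ["ts","t","s"]:
    q=least_squares(res,[541,-61,-.27],args=(w,),loss='soft_l1'); print(w,q.x.round(3),np.degrees(q.x[2]))
    if w=="ts":print(res(q.x).reshape(-1,2).round(1).tolist()); u=q.x
print(u2w(u,[[28,24,234],[28,-24,234]]))
tr={}
for k in ["tip1","tip3"]:
    print(k,[(np.round(d["location"]),d["conf"]) for d in robot.recognise(k,ft)][:6])
E
```

```text
ts [ 5.37228e+02 -6.78850e+01 -2.94000e-01] -16.823971662308317
[[-0.9, -1.0], [0.2, -0.8], [0.5, -0.2], [-0.5, -0.7], [-0.1, -0.4], [0.2, 0.1], [-0.2, -0.7], [0.2, -1.3], [-0.1, -0.6], [-0.0, -1.3], [-0.1, -0.8], [-1.1, -0.7], [0.3, -0.2], [0.8, -1.4], [-0.5, -1.8], [-0.3, -0.3], [0.4, -0.3], [-0.3, -0.3], [-0.4, 0.0], [0.4, -1.1], [-0.1, -1.1], [-0.0, -1.2]]
t [ 5.35378e+02 -6.80070e+01 -2.95000e-01] -16.880760761784646
s [ 5.38931e+02 -6.77300e+01 -2.94000e-01] -16.86278241205509
[[570.97560117 -53.01679892 234.        ]
 [557.08285081 -98.96232631 234.        ]]
tip1 [(array([549., -70., 201.]), 0.63)]
tip3 [(array([549., -70., 201.]), 0.63)]
```

```bash
cat >> h.py <<'E'
U=np.array([537.2,-67.9,-0.294])
def upose(p,lean=0):
    "tool pose: unit-frame point p, lean deg; tool z = (sin,0,-cos), y = unit y"
    a=np.radians(lean); z=np.array([np.sin(a),0,-np.cos(a)]); y=np.array([0,1.,0]); x=np.cross(y,z)
    return u2w(U,p)[0], R.from_euler('z',U[2])*R.from_matrix(np.c_[x,y,z])
def delta(p,Rt):
    from cell import robot
    s=robot.sense(); Rc=R.from_quat(s["orientation"]); p0=np.array(s["ee_pos"])
    d=Rc.inv().apply(p-p0); r=(Rc.inv()*Rt).as_rotvec(degrees=True)
    print("t",s["time_s"],"pos",p0.round(1),"delta",d.round(1),"rot",r.round(2),"F",s["contact_force"].round(1),"w",round(s["gripper_width"],3),"q",s["qpos"].round(2))
# panel coords: s up slope from pivot, h above panel
def panel(s,h,y):
    a=np.radians(35); return [-25+s*np.cos(a)-h*np.sin(a), y, 57.5+s*np.sin(a)+h*np.cos(a)]
E
python3 - <<'E'
from h import *
delta(*upose([28,24,262]))
t=cv2.imread("pics/tz.png")
from cell import robot
f=robot.grab_frame("top")
pts=np.array([panel(-11.3,23.4,y) for y in (48,24,0,-24,-48)])
print(((proj(f,u2w(U,pts))-(280,180)+.5)*5-.5).round())
E
```

```text
t 2.0 pos [142.7 557.  205.5] delta [-566.2 -484.7  -56.5] rot [0.01 0.   2.48] F [-0.2  0.4 -0.2] w 0.999 q [ 1.2   0.28  1.5  -0.    1.36 -0.12]
[[168. 388.]
 [209. 400.]
 [250. 412.]
 [292. 423.]
 [333. 435.]]
```

Emit:
{"api": "jog_arm", "payload": {"commands": [0,0,-50,0,0,0,0,0,0,-95,0,0,0,0,-37,-31,-95,0,0,1,0,-75,-63,-95,0,0,2,0,-113,-95,-95,0,0,2.5,0,-151,-128,-95,0,0,2.5,0,-189,-161,-95,0,0,2.5,0,-227,-194,-95,0,0,2.5,0,-265,-227,-95,0,0,2.5,0,-303,-259,-95,0,0,2.5,0,-341,-292,-95,0,0,2.5,0,-379,-325,-95,0,0,2.5,0]}}

```text
time_s: 3.25
ee_pos: [429.1, 147.7, 300.8]
orientation: [0.147, 0.989, 0.0, 0.0]
contact_force: [0.4, 2.2, 0.2]
gripper_width: 0.02
```

```bash
python3 -c "
from h import *
delta(*upose([28,24,262]))"
```

```text
t 3.25 pos [429.1 147.7 300.8] delta [-194.  -150.9   38.8] rot [ 0.05  0.05 -0.03] F [0.4 2.2 0.2] w 0.02 q [ 0.18  0.05  1.56  0.    1.54 -1.1 ]
```

Emit:
{"api": "jog_arm", "payload": {"commands": [-39,-30,0,0,0,0,0,-78,-60,0,0,0,0,0,-117,-91,0,0,0,0,0,-156,-121,0,0,0,0,0,-185,-144,15,0,0,0,0,-194,-151,38,0,0,0,0,-194,-151,39,0,0,0,0]}}

```text
time_s: 3.95
ee_pos: [570.1, -54.6, 258.4]
orientation: [0.148, 0.989, 0.0, -0.003]
contact_force: [-1.2, -0.2, 0.6]
gripper_width: 0.002
```

```bash
python3 - <<'E'
from h import *
delta(*upose([28,24,236]))
from cell import robot
o=[]
for n,(r,c) in {"top":(170,280),"scene":(170,215)}.items():
    f=robot.grab_frame(n); o.append(cv2.resize(f["image"][r:r+130,c:c+150],(600,520))[:,:390])
cv2.imwrite("pics/p1.png",np.clip(np.hstack(o)*1.5,0,255).astype('uint8'))
E
```

```text
t 3.95 pos [570.1 -54.6 258.4] delta [-0.5  1.8 22.4] rot [ 0.   -0.31 -0.19] F [-1.2 -0.2  0.6] w 0.002 q [-0.22  0.25  1.41  0.    1.49 -1.49]
```

View pics/p1.png

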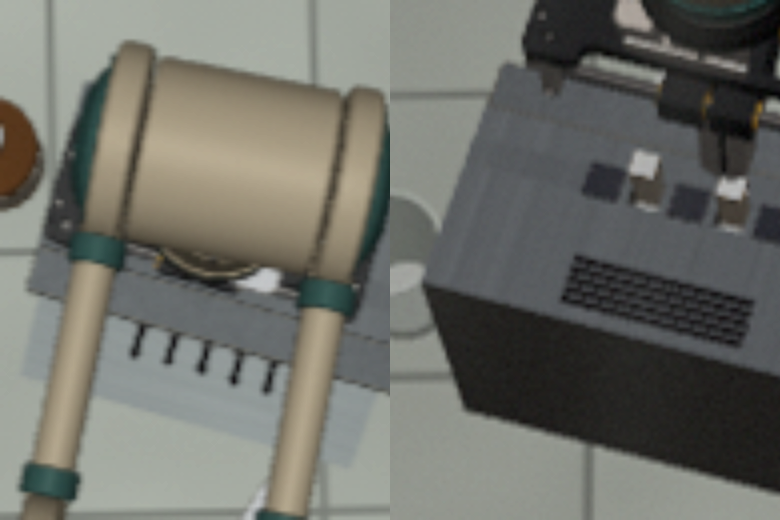

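Emit:
{"api": "jog_arm", "payload": {"commands": [-0.5,1.8,10,0,-0.3,0,0,-0.5,1.8,20,0,-0.3,0,0,-0.5,1.8,25,0,-0.3,0,0,-0.5,1.8,30,0,-0.3,0,0,-0.5,1.8,34,0,-0.3,0,0,-0.5,1.8,37,0,-0.3,0,0,-0.5,1.8,38,0,-0.3,0,0]}}

```text
time_s: 4.75
ee_pos: [571.7, -50.9, 225.1]
orientation: [0.147, 0.989, 0.0, 0.003]
contact_force: [-2.0, 0.3, 8.8]
gripper_width: 0.004
```

```bash
python3 -c "
from h import *
delta(*upose([28,24,212]))"
```

```text
t 4.75 pos [571.7 -50.9 225.1] delta [ 0.2 -2.3 13.1] rot [ 0.1   0.37 -0.04] F [-2.   0.3  8.8] w 0.004 q [-0.21  0.26  1.48  0.    1.4  -1.49]
```

Emit:
{"api": "jog_arm", "payload": {"commands": [0,0,3,0,0,0,0,0,0,6,0,0,0,0,0,0,8,0,0,0,0,0,0,10,0,0,0,0,0,0,10,0,0,0,0,0,0,10,0,0,0,0]}}

```text
time_s: 5.35
ee_pos: [573.1, -50.9, 217.6]
orientation: [0.147, 0.989, 0.0, 0.006]
contact_force: [-1.1, 0.1, 8.9]
gripper_width: 0.005
```

```bash
python3 -c "
from h import *
delta(*upose([28,24,212]))"
```

```text
t 5.35 pos [573.1 -50.9 217.6] delta [ 1.5 -2.7  5.6] rot [ 0.14  0.65 -0.02] F [-1.1  0.1  8.9] w 0.005 q [-0.21  0.26  1.49  0.    1.37 -1.49]
```

Emit:
{"api": "jog_arm", "payload": {"commands": [0,0,3,0,0.3,0,0,0,0,5,0,0.6,0,0,0,0,7,0,0.6,0,0,0,0,7,0,0.6,0,0,0,0,7,0,0.6,0,0]}}

```text
time_s: 5.85
ee_pos: [574.9, -50.9, 214.3]
orientation: [0.147, 0.989, 0.001, 0.004]
contact_force: [-1.3, 0.4, 13.7]
gripper_width: 0.003
```

```bash
python3 -c "
from h import *
delta(*upose([28,24,212]))"
```

```text
t 5.85 pos [574.9 -50.9 214.3] delta [ 3.2 -3.2  2.3] rot [ 0.18  0.43 -0.  ] F [-1.3  0.4 13.7] w 0.003 q [-0.21  0.27  1.49  0.    1.37 -1.49]
```

Emit:
{"api": "jog_arm", "payload": {"commands": [1,0,3,0,0.4,0,0,2,-1,5,0,0.4,0,0,2,-1,5.5,0,0.4,0,0,2,-1,5.5,0,0.4,0,0]}}

```text
time_s: 6.25
ee_pos: [575.6, -50.9, 214.1]
orientation: [0.146, 0.989, 0.002, 0.006]
contact_force: [-1.2, 1.2, 19.6]
gripper_width: 0.005
```

```bash
python3 -c "
from h import *
delta(*upose([28,24,212]))"
```

```text
t 6.25 pos [575.6 -50.9 214.1] delta [ 3.9 -3.4  2.1] rot [0.32 0.59 0.01] F [-1.2  1.2 19.6] w 0.005 q [-0.21  0.27  1.49  0.    1.37 -1.49]
```

Emit:
{"api": "jog_arm", "payload": {"commands": [0,0,-10,0,0.5,0,0,0,0,-25,0,0.5,0,0,3,-3,-55,0,0.5,0,0,3,-3,-70,0,0.5,0,0,3,-3,-70,0,0.5,0,0]}}

```text
time_s: 6.75
ee_pos: [572.4, -53.3, 286.6]
orientation: [0.146, 0.989, 0.002, 0.004]
contact_force: [0.2, 0.2, -0.7]
gripper_width: 0.003
```

```bash
python3 - <<'E'
from h import *
delta(*upose([28,-24,262]))
from cell import robot
f=robot.grab_frame("scene")
cv2.imwrite("pics/p2.png",np.clip(cv2.resize(f["image"][185:265,215:335],None,fx=6,fy=6,interpolation=2)*1.5,0,255).astype('uint8'))
E
```

```text
t 6.75 pos [572.4 -53.3 286.6] delta [  1.6 -48.3  24.3] rot [0.35 0.41 0.02] F [ 0.2  0.2 -0.7] w 0.003 q [-0.22  0.24  1.36  0.01  1.54 -1.49]
```

View pics/p2.png

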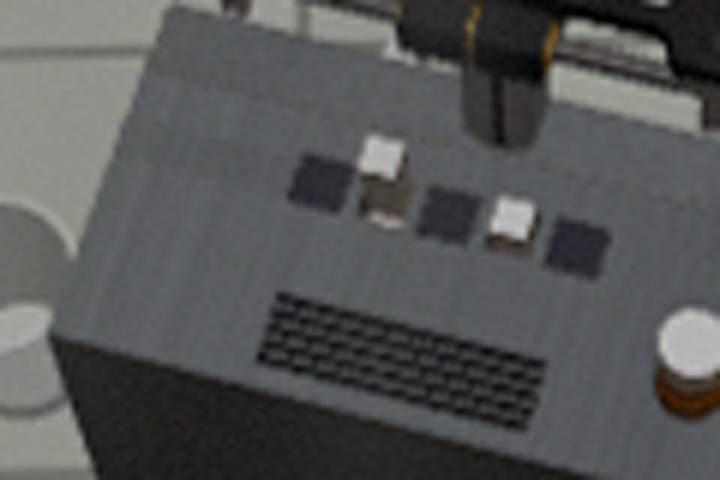

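Emit:
{"api": "jog_arm", "payload": {"commands": [1,-30,10,0.3,0.4,0,0,1.6,-48.3,24,0.3,0.4,0,0,1.6,-48.3,35,0.3,0.4,0,0,1.6,-48.3,40,0.3,0.4,0,0,1.6,-48.3,40,0.3,0.4,0,0,1.6,-48.3,40,0.3,0.4,0,0]}}

```text
time_s: 7.4
ee_pos: [556.6, -97.9, 244.5]
orientation: [0.146, 0.989, 0.001, -0.001]
contact_force: [-0.8, -0.0, -0.4]
gripper_width: 0.006
```

```bash
python3 -c "
from h import *
delta(*upose([28,-24,234]))"
```

```text
t 7.4 pos [556.6 -97.9 244.5] delta [-0.7 -0.9 10.5] rot [ 0.06 -0.17  0.07] F [-0.8 -0.  -0.4] w 0.006 q [-0.3   0.24  1.45  0.    1.45 -1.58]
```

Emit:
{"api": "jog_arm", "payload": {"commands": [0,-1,8,0,0,0,0,0,-1,12,0,0,0,0,0,-1,17,0,0,0,0,0,-1,22,0,0,0,0,1,-1,26,0,0,0,0,1,-1,29,0,0,0,0,1,-1,29,0,0,0,0,1,-1,29,0,0,0,0]}}

```text
time_s: 8.2
ee_pos: [556.7, -98.7, 217.6]
orientation: [0.146, 0.989, 0.0, 0.001]
contact_force: [-0.6, -0.1, 7.7]
gripper_width: 0.002
```

```bash
python3 -c "
from h import *
delta(*upose([28,-24,212]))"
```

```text
t 8.2 pos [556.7 -98.7 217.6] delta [-0.4 -0.2  5.6] rot [0.07 0.1  0.08] F [-0.6 -0.1  7.7] w 0.002 q [-0.3   0.25  1.51  0.    1.38 -1.58]
```

Emit:
{"api": "jog_arm", "payload": {"commands": [0,0,2,0,0,0,0,0,0,4,0,0,0,0,0,0,6,0,0,0,0,0,0,7,0,0,0,0,0,0,7,0,0,0,0]}}

```text
time_s: 8.7
ee_pos: [558.6, -99.1, 213.6]
orientation: [0.146, 0.989, -0.0, 0.004]
contact_force: [-0.8, 0.7, 12.8]
gripper_width: 0.006
```

```bash
python3 -c "
from h import *
delta(*upose([28,-24,212]))"
```

```text
t 8.7 pos [558.6 -99.1 213.6] delta [ 1.5 -0.3  1.6] rot [0.07 0.47 0.1 ] F [-0.8  0.7 12.8] w 0.006 q [-0.3   0.25  1.51  0.    1.36 -1.58]
```

Emit:
{"api": "jog_arm", "payload": {"commands": [0,0,2,0,0.4,0,0,0,0,4,0,0.4,0,0,0,0,5,0,0.4,0,0,0,0,5,0,0.4,0,0]}}

```text
time_s: 9.1
ee_pos: [560.1, -99.4, 212.0]
orientation: [0.146, 0.989, 0.0, 0.004]
contact_force: [-2.1, 0.5, 13.5]
gripper_width: 0.006
```

```bash
python3 -c "
from h import *
delta(*upose([28,-24,212]))"
```

```text
t 9.1 pos [560.1 -99.4 212. ] delta [ 3.  -0.5 -0. ] rot [0.07 0.41 0.11] F [-2.1  0.5 13.5] w 0.006 q [-0.3   0.26  1.51  0.    1.36 -1.58]
```

Emit:
{"api": "jog_arm", "payload": {"commands": [0,0,-10,0,0.4,0,0,0,0,-30,0,0.4,0,0,0,0,-70,0,0.4,0,0,30,0,-80,0,0.4,0,0,70,0,-80,0,0.4,0,0,110,0,-80,0,0.4,0,0,150,10,-80,0,0.4,0,0]}}

```text
time_s: 9.8
ee_pos: [417.2, -46.5, 290.6]
orientation: [0.146, 0.989, 0.0, 0.0]
contact_force: [0.5, 0.8, 0.3]
gripper_width: 0.006
```

```bash
python3 - <<'E'
from h import *
delta(*upose(panel(-35,60,24),35))
from cell import robot
f=robot.grab_frame("scene")
cv2.imwrite("pics/p3.png",np.clip(cv2.resize(f["image"][185:265,215:335],None,fx=6,fy=6,interpolation=2)*1.5,0,255).astype('uint8'))
for y in (24,-24):
  for z in (200,234,219,215): print(y,z,((proj(f,u2w(U,[28,y,z]))-(215,185)+.5)*6).round())
E
```

```text
t 9.8 pos [417.2 -46.5 290.6] delta [-33.   38.1 204.1] rot [ 6.0e-02 -3.5e+01  2.0e-02] F [0.5 0.8 0.3] w 0.006 q [-0.28 -0.    1.64  0.    1.51 -1.56]
24 200 [[513. 229.]]
24 234 [[512. 188.]]
24 219 [[512. 206.]]
24 215 [[513. 211.]]
-24 200 [[385. 196.]]
-24 234 [[381. 155.]]
-24 219 [[383. 173.]]
-24 215 [[383. 178.]]
```

View pics/p3.png

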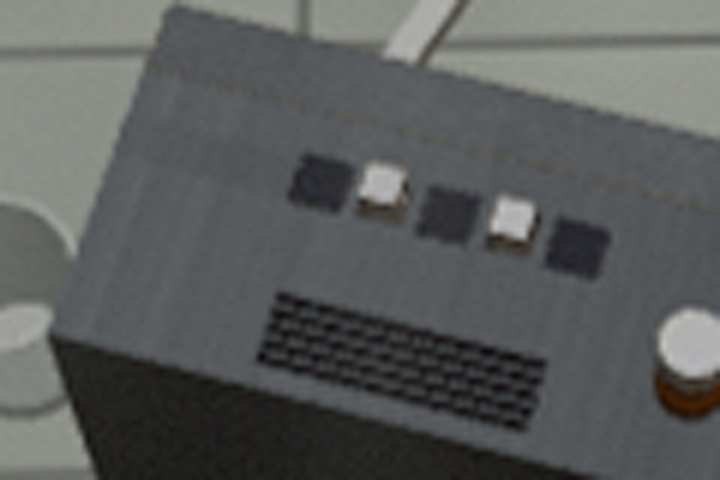

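Emit:
{"api": "jog_arm", "payload": {"commands": [0,10,10,0,-8,0,0,0,20,30,0,-16,0,0,0,30,50,0,-24,0,0,0,38,80,0,-32,0,0,0,38,110,0,-35,0,0,-10,38,140,0,-35,0,0,-20,38,170,0,-35,0,0,-30,38,195,0,-35,0,0,-33,38,204,0,-35,0,0,-33,38,204,0,-35,0,0]}}

```text
time_s: 10.85
ee_pos: [451.2, -14.7, 84.9]
orientation: [0.138, 0.945, -0.042, 0.293]
contact_force: [0.0, 0.0, -0.7]
gripper_width: 0.009
```

```bash
python3 - <<'E'
from h import *
delta(*upose(panel(-35,14,24),35))
from cell import robot
f=robot.grab_frame("top")
cv2.imwrite("pics/p4.png",np.clip(cv2.resize(f["image"][180:310,270:400],None,fx=4.5,fy=4.5,interpolation=2)*1.5,0,255).astype('uint8'))
E
```

```text
t 10.85 pos [451.2 -14.7  84.9] delta [-9.4 -2.2 50. ] rot [ 0.17 -0.6   0.13] F [ 0.   0.  -0.7] w 0.009 q [-0.09  0.01  2.42 -0.77  0.16 -0.64]
```

View pics/p4.png

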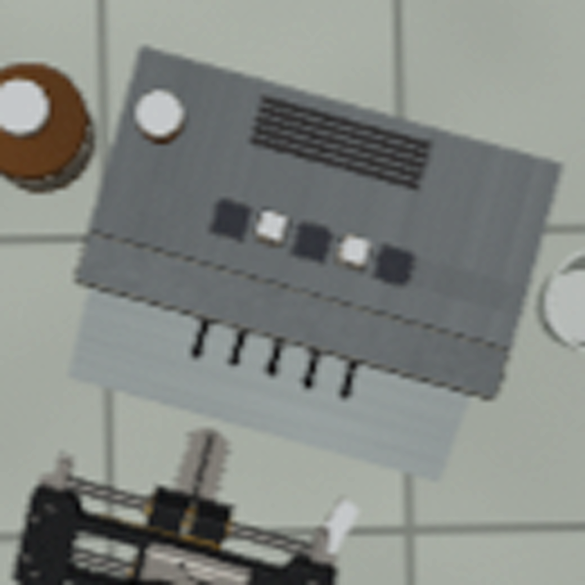

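```bash
python3 - <<'E'
from h import *
delta(*upose(panel(-32,40,24),27))
E
```

```text
t 10.9 pos [451.7 -14.7  86. ] delta [-11.1  -2.3  24.7] rot [0.18 7.52 0.09] F [-0.1 -0.4  0.2] w 0.003 q [-0.09  0.01  2.42 -0.77  0.16 -0.64]
```

Emit:
{"api": "jog_arm", "payload": {"commands": [0,0,0,0,4,0,0,0,0,0,0,7.5,0,0,-6,-2.3,12,0,7.5,0,0,-11,-2.3,24,0,7.5,0,0,-11,-2.3,24.5,0,7.5,0,0]}}

```text
time_s: 11.4
ee_pos: [474.5, -23.9, 72.4]
orientation: [0.142, 0.962, -0.033, 0.232]
contact_force: [-0.1, 0.6, 0.2]
gripper_width: 0.007
```

```bash
python3 - <<'E'
from h import *
delta(*upose(panel(-32,13,24),27))
E
```

```text
t 11.4 pos [474.5 -23.9  72.4] delta [-2.3 -0.  26.6] rot [0.17 0.13 0.06] F [-0.1  0.6  0.2] w 0.007 q [-0.14  0.08  2.3  -0.22  0.31 -1.23]
```

Emit:
{"api": "jog_arm", "payload": {"commands": [-2,0,9,0,0,0,0,-2,0,18,0,0,0,0,-2,0,25,0,0,0,0,-2,0,26,0,0,0,0]}}

```text
time_s: 11.8
ee_pos: [486.7, -27.6, 48.7]
orientation: [0.141, 0.962, -0.033, 0.231]
contact_force: [0.1, 0.5, -0.6]
gripper_width: 0.005
```

```bash
python3 - <<'E'
from h import *
delta(*upose(panel(-8,14,24),27))
delta(*upose(panel(-3,14,24),27))
from cell import robot
f=robot.grab_frame("top")
cv2.imwrite("pics/p5.png",np.clip(cv2.resize(f["image"][220:300,285:385],None,fx=6,fy=6,interpolation=2)*1.5,0,255).astype('uint8'))
E
```

```text
t 11.8 pos [486.7 -27.6  48.7] delta [-25.3   0.1  -4.7] rot [ 0.15 -0.02  0.09] F [ 0.1  0.5 -0.6] w 0.005 q [-0.15  0.14  2.31 -0.28  0.23 -1.17]
t 11.8 pos [486.7 -27.6  48.7] delta [-30.3   0.   -5.4] rot [ 0.15 -0.02  0.09] F [ 0.1  0.5 -0.6] w 0.005 q [-0.15  0.14  2.31 -0.28  0.23 -1.17]
```

View pics/p5.png

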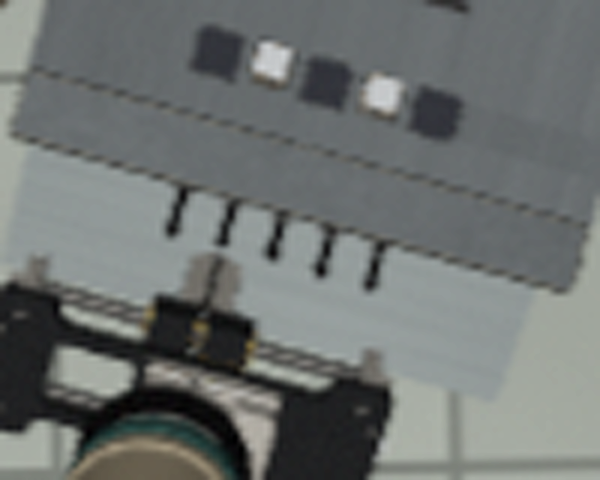

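Emit:
{"api": "jog_arm", "payload": {"commands": [-6,0,-1,0,0,0,0,-12,0,-2,0,0,0,0,-17,0,-3,0,0,0,0,-21,0,-4,0,0,0,0,-25,0,-4.7,0,0,0,0,-25,0,-4.7,0,0,0,0]}}

```text
time_s: 12.45
ee_pos: [505.1, -33.1, 64.4]
orientation: [0.142, 0.962, -0.033, 0.23]
contact_force: [-4.3, 3.2, 1.4]
gripper_width: 0.005
```

```bash
python3 - <<'E'
from h import *
delta(*upose(panel(-3,14,24),27))
E
```

```text
t 12.45 pos [505.1 -33.1  64.4] delta [-6.   0.  -0.1] rot [ 0.14 -0.11  0.07] F [-4.3  3.2  1.4] w 0.005 q [-0.16  0.13  2.25 -0.21  0.29 -1.25]
```

Emit:
{"api": "jog_arm", "payload": {"commands": [-2,0,0,0,0,0,0,-4,0,0,0,0,0,0,-6,0,0,0,0,0,0,-8,0,0,0,0,0,0,-8,0,0,0,0,0,0]}}

```text
time_s: 12.95
ee_pos: [510.2, -34.7, 66.9]
orientation: [0.142, 0.963, -0.033, 0.228]
contact_force: [-3.9, 5.9, -1.9]
gripper_width: 0.003
```

```bash
python3 - <<'E'
from h import *
delta(*upose(panel(-3,14,24),27))
E
```

```text
t 12.95 pos [510.2 -34.7  66.9] delta [-0.1  0.  -0.3] rot [ 0.13 -0.33  0.04] F [-3.9  5.9 -1.9] w 0.003 q [-0.16  0.14  2.24 -0.19  0.31 -1.27]
```

Emit:
{"api": "jog_arm", "payload": {"commands": [-2,0,0,0,0,0,0,-4,0,0,0,0,0,0,-5,0,0,0,0,0,0,-5,0,0,0,0,0,0]}}

```text
time_s: 13.35
ee_pos: [510.4, -34.8, 66.9]
orientation: [0.142, 0.964, -0.032, 0.224]
contact_force: [-8.7, 7.6, 0.9]
gripper_width: 0.006
```

```bash
python3 - <<'E'
from h import *
delta(*upose(panel(-3,14,24),27))
from cell import robot
f=robot.grab_frame("top")
cv2.imwrite("pics/p6.png",np.clip(cv2.resize(f["image"][220:300,285:385],None,fx=6,fy=6,interpolation=2)*1.5,0,255).astype('uint8'))
E
```

```text
t 13.35 pos [510.4 -34.8  66.9] delta [ 0.   0.1 -0.4] rot [ 0.09 -0.82  0.02] F [-8.7  7.6  0.9] w 0.006 q [-0.16  0.14  2.23 -0.18  0.33 -1.28]
```

View pics/p6.png

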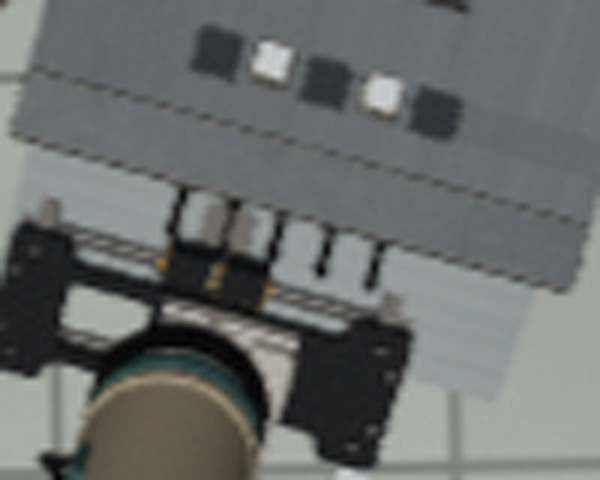

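Emit:
{"api": "jog_arm", "payload": {"commands": [-3,0,0,0,-0.5,0,0,-6,0,0,0,-0.8,0,0,-7,0,0,0,-0.8,0,0,-7,0,0,0,-0.8,0,0]}}

```text
time_s: 13.8
ee_pos: [510.5, -34.9, 66.8]
orientation: [0.143, 0.963, -0.033, 0.225]
contact_force: [-10.9, 11.9, 3.5]
gripper_width: 0.003
```

```bash
python3 - <<'E'
from h import *
delta(*upose(panel(-3,14,24),27))
E
```

```text
t 13.8 pos [510.5 -34.9  66.8] delta [ 0.1  0.1 -0.6] rot [ 0.04 -0.67 -0.01] F [-10.9  11.9   3.5] w 0.003 q [-0.16  0.14  2.23 -0.19  0.32 -1.27]
```

Emit:
{"api": "jog_arm", "payload": {"commands": [10,0,0,0,0,0,0,25,0,-5,0,0,0,0,35,0,-30,0,0,0,0,40,0,-60,0,0,0,0,40,0,-60,0,0,0,0]}}

```text
time_s: 14.3
ee_pos: [452.3, -16.8, 106.2]
orientation: [0.142, 0.962, -0.033, 0.229]
contact_force: [0.3, -0.1, 0.5]
gripper_width: 0.003
```

```bash
python3 - <<'E'
from h import *
delta(*upose(panel(-32,40,-24),27))
from cell import robot
f=robot.grab_frame("top")
cv2.imwrite("pics/p7.png",np.clip(cv2.resize(f["image"][220:300,285:385],None,fx=6,fy=6,interpolation=2)*1.5,0,255).astype('uint8'))
E
```

```text
t 14.3 pos [452.3 -16.8 106.2] delta [ -4.1 -48.4  40.4] rot [ 0.12 -0.22 -0.02] F [ 0.3 -0.1  0.5] w 0.003 q [-0.13 -0.02  2.27 -0.17  0.43 -1.27]
```

View pics/p7.png

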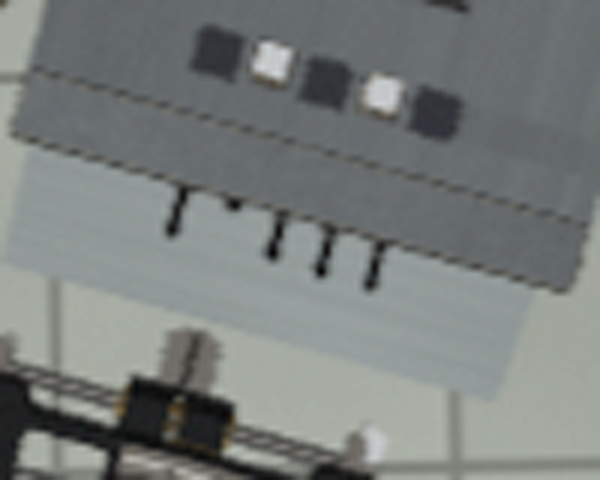

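Emit:
{"api": "jog_arm", "payload": {"commands": [0,-20,0,0,0,0,0,0,-40,5,0,0,0,0,-2,-48.4,20,0,0,0,0,-4,-48.4,38,0,0,0,0,-4,-48.4,40,0,0,0,0]}}

```text
time_s: 14.85
ee_pos: [460.3, -70.8, 69.7]
orientation: [0.143, 0.962, -0.033, 0.228]
contact_force: [-0.6, 0.2, 0.2]
gripper_width: 0.004
```

```bash
python3 - <<'E'
from h import *
delta(*upose(panel(-32,12,-24),27))
from cell import robot
f=robot.grab_frame("top")
for a in (-.45,0,.3,.45,): print(a,((proj(f,u2w(U,panel(26*np.sin(a),26*np.cos(a),24)))-(285,220)+.5)*6).round())
E
```

```text
t 14.85 pos [460.3 -70.8  69.7] delta [-3.8  1.1 25.1] rot [ 0.04 -0.36 -0.1 ] F [-0.6  0.2  0.2] w 0.004 q [-0.31  0.06  2.32  0.02  0.3  -1.61]
-0.45 [[222. 241.]]
0 [[226. 224.]]
0.3 [[230. 210.]]
0.45 [[233. 202.]]
```

Emit:
{"api": "jog_arm", "payload": {"commands": [-2,0.5,9,0,0,0,0,-3,0.5,18,0,0,0,0,-3.8,0.5,24,0,0,0,0,-3.8,0.5,24,0,0,0,0]}}

```text
time_s: 15.3
ee_pos: [473.7, -73.7, 49.4]
orientation: [0.143, 0.963, -0.033, 0.227]
contact_force: [-0.5, 0.8, 0.4]
gripper_width: 0.005
```

```bash
python3 - <<'E'
from h import *
delta(*upose(panel(-3,14,-24),27))
E
```

```text
t 15.3 pos [473.7 -73.7  49.4] delta [-29.1   0.   -5.5] rot [ 0.08 -0.46 -0.04] F [-0.5  0.8  0.4] w 0.005 q [-0.3   0.12  2.33  0.03  0.23 -1.61]
```

Emit:
{"api": "jog_arm", "payload": {"commands": [-6,0,-1,0,-0.4,0,0,-12,0,-2,0,-0.4,0,0,-17,0,-3,0,-0.4,0,0,-21,0,-4,0,-0.4,0,0,-25,0,-5,0,-0.4,0,0,-28,0,-5.5,0,-0.4,0,0,-30,0,-5.5,0,-0.4,0,0,-30,0,-5.5,0,-0.4,0,0]}}

```text
time_s: 16.1
ee_pos: [495.2, -80.0, 66.8]
orientation: [0.143, 0.962, -0.033, 0.229]
contact_force: [-4.3, 4.5, -0.2]
gripper_width: 0.008
```

```bash
python3 - <<'E'
from h import *
delta(*upose(panel(-3,14,-24),27))
E
```

```text
t 16.1 pos [495.2 -80.   66.8] delta [-1.3 -0.3  0.1] rot [ 0.1  -0.29 -0.04] F [-4.3  4.5 -0.2] w 0.008 q [-0.3   0.12  2.26  0.02  0.29 -1.6 ]
```

Emit:
{"api": "jog_arm", "payload": {"commands": [-2,0,0,0,0,0,0,-4,0,0,0,0,0,0,-6,0,0,0,0,0,0,-8,0,0,0,0,0,0,-8,0,0,0,0,0,0]}}

```text
time_s: 16.6
ee_pos: [496.6, -80.2, 67.3]
orientation: [0.143, 0.964, -0.032, 0.223]
contact_force: [-10.0, 4.1, 1.1]
gripper_width: 0.007
```

```bash
python3 - <<'E'
from h import *
delta(*upose(panel(-3,14,-24),27))
E
```

```text
t 16.6 pos [496.6 -80.2  67.3] delta [ 0.2 -0.5 -0.1] rot [ 0.12 -0.97 -0.02] F [-10.    4.1   1.1] w 0.007 q [-0.3   0.12  2.25  0.02  0.32 -1.6 ]
```

Emit:
{"api": "jog_arm", "payload": {"commands": [-3,0,0,0,-0.5,0,0,-6,0,0,0,-1,0,0,-9,0,0,0,-1,0,0,-9,0,0,0,-1,0,0]}}

```text
time_s: 17.0
ee_pos: [496.9, -80.2, 67.2]
orientation: [0.142, 0.964, -0.032, 0.224]
contact_force: [-14.4, 3.4, 3.4]
gripper_width: 0.008
```

```bash
python3 - <<'E'
from h import *
delta(*upose(panel(-3,14,-24),27))
E
```

```text
t 17.0 pos [496.9 -80.2  67.2] delta [ 0.4 -0.5 -0.3] rot [ 0.12 -0.87 -0.  ] F [-14.4   3.4   3.4] w 0.008 q [-0.3   0.12  2.25  0.02  0.31 -1.6 ]
```

Stop reached. Retreat and check.

Emit:
{"api": "jog_arm", "payload": {"commands": [10,0,0,0,0,0,0,25,0,-5,0,0,0,0,35,0,-30,0,0,0,0,40,0,-60,0,0,0,0,40,0,-90,0,0,0,0,40,0,-90,0,0,0,0]}}

```text
time_s: 17.6
ee_pos: [427.7, -59.5, 135.5]
orientation: [0.142, 0.962, -0.033, 0.23]
contact_force: [-0.3, -0.8, -0.2]
gripper_width: 0.003
```

```bash
python3 - <<'E'
from h import *
from cell import robot
f=robot.grab_frame("top");g=robot.grab_frame("scene")
a=cv2.resize(f["image"][200:300,285:385],(600,600),interpolation=2)[:,:]
b=cv2.resize(g["image"][185:265,215:335],None,fx=5,fy=5,interpolation=2)
cv2.imwrite("pics/p8.png",np.clip(a*1.5,0,255).astype('uint8'));cv2.imwrite("pics/p9.png",np.clip(b*1.5,0,255).astype('uint8'))
cv2.imwrite("pics/p10.png",f["image"])
for y in(24,-24):
  for s in(-.45,.3,.45): print(y,s,((proj(f,u2w(U,panel(26*np.sin(s),26*np.cos(s),y)))-(285,200)+.5)*6).round())
print(robot.sense()["time_s"],robot.sense()["contact_force"])
E
```

```text
24 -0.45 [[222. 361.]]
24 0.3 [[230. 330.]]
24 0.45 [[233. 322.]]
-24 -0.45 [[320. 388.]]
-24 0.3 [[330. 358.]]
-24 0.45 [[332. 350.]]
17.7 [ 0.90167774 -0.20199471  0.24320635]
```

View pics/p8.png

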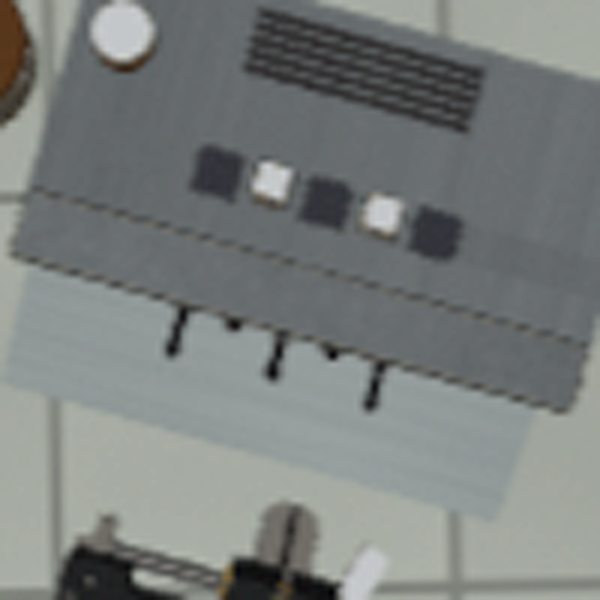

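View pics/p9.png

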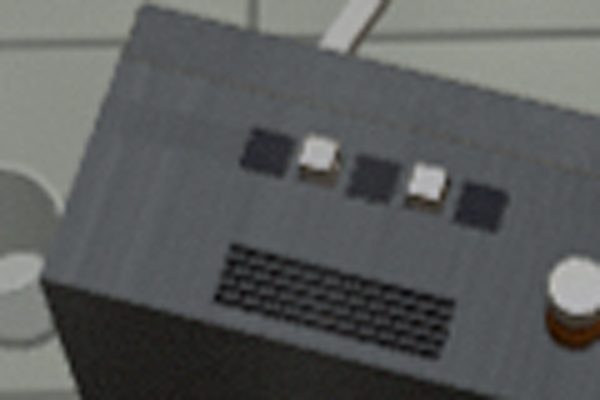

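View pics/p10.png

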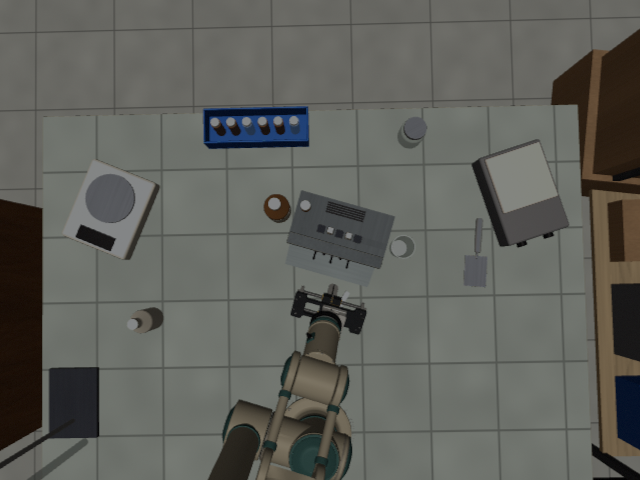

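```bash
python3 -c "
from cell import robot
print(robot.sign_off())"
```

```text
the job is handed in; nothing more can be done
None
```

The job is done and handed in: both cartridges are latched down and their toggles are on, at about 18 s on the clock.

- **Cartridges:** They stood in columns 1 and 3. I pressed each with the shut fingers to about 20 and 22 mm down. The highest force read at the end of a move was about 20 N on column 1 and 14 N on column 3. After I let go, both stayed low in the pictures taken then and at the end.
- **Toggles:** I leaned the gripper about 27 degrees and pushed levers 1 and 3 up the slope until they stopped moving, with about 15 N pressing on the stop. In the last top picture both tips sit at the brow's edge, where a fully-on lever should be. The brow partly hides them, so I rely on the stop force as well as the picture.
- **Left alone:** Levers 0, 2 and 4 look unmoved and off. The vial, beaker, amber bottle, wash bottle and spatula also look unmoved; the gripper partly hides the spare in the last view. The robot touched nothing at hand-in.

**Disagreements:**
- The two cameras placed the feeder about 3.5 mm apart in x, so I worked from a position between them.
- While pushing toggle 1, the force reading showed a sideways part of about 9 N that I could not explain. The next picture showed no neighbouring lever moved.

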